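# Lock the counter marker into its keeper

### The job

Put the standing marker back into its keeper dock so that nobody carries it off: turn the dock's collar to its open mark, slide the marker's foot in under the collar until the marker stands upright in the middle of the seat, then turn the collar to its locked mark and let go. Do not shift or knock over the bottle, stamp, mug, carton or bearing round the work.

Things in the scene. Friction and masses are not known exactly. Their poses are not given: they have to be found in the camera images.
- marker: White marker with a black cap, standing fixed in a round weighted foot, 110 mm tall in all. Foot 40 mm in diameter, 14 mm high; above it a straight round stem 14 mm in diameter all the way to the top. Origin: centre of the underside of the foot; z up. About 0.12 kg.
- dock: Keeper dock, screwed down: a dark steel disc 124 mm in diameter, 4 mm thick, with a grey U-shaped wall, 4 to 26 mm above the worktop, inside 48 mm wide, round at the back and open towards the dock's own -x (the mouth). Two flat ears, 22 mm wide, 4 mm thick, stick out to about 115 mm from the axis as marks for the lever. Origin: on the axis at worktop level; z up.
- collar (a joint): Aluminium disc with a lever, captive above the wall, turns about the dock's axis. 74 mm in diameter, 27 to 35 mm above the worktop; its 22 mm bore runs out to the rim as a 22 mm slot. 0 rad: lever over the open mark, slot in line with the mouth; grows clockwise seen from above; 2.1: lever over the locked mark. Stops at -0.2 and 2.5, past the marks. Friction 0.06 N m; stays where left.
- knob (a point): Middle of the black upright knob on the collar's lever: a cylinder 16 mm in diameter from 39 to 71 mm above the worktop (this point at 55 mm), 75 mm from the dock's axis, rigid with the lever (9 mm wide, top 41 mm above the worktop).
- open_mark (a point): Point on the dock's ear with the round end (open mark), 100 mm from the axis, on its upper face, 4 mm above the worktop; the ear carries a bright index line. The lever lies over it at collar = 0.
- locked_mark (a point): Point on the dock's ear with the square end and cross bar (locked mark), 100 mm from the axis, on its upper face, 4 mm above the worktop; bright index line. The lever lies over it at collar = 2.1.
- seat (a point): Centre of the seat, on the dock's axis, on the disc (4 mm above the worktop): the marker's origin belongs here. The foot has about 4 mm of play inside the wall. Between disc and collar there are only 23 mm of height, so the marker, lifted a few mm, must come in level through the mouth, its stem through the collar's slot.
- mouth (a point): Point 62 mm before the seat towards the dock's -x, at disc-top height: a foot held here is clear of the collar and can move straight to the seat.
- glue_bottle: Bystander: red bottle with a white nozzle, 27 x 37 x 106 mm, standing. Origin: centre of the underside.
- stamp: Bystander: wooden hand stamp, 25 x 46 x 62 mm, standing. Origin: centre of the underside.
- cup: Bystander: orange mug, 81 mm in diameter, 101 mm tall, handle towards its own -y reaching 57 mm from the centre. Origin: centre of the underside.
- carton: Bystander: white carton, 58 x 58 x 32 mm. Origin: centre of the underside.
- bearing: Bystander: steel ball bearing lying flat, 62 mm in diameter, 16 mm high. Origin: centre of the underside.
Not all that is in view belongs to the job. Leave any blue or green look-alike of the marker alone.

How it is judged:
By the outcome, as a careful person would: the job done as asked, in the order asked, and still so for the second after the job is handed in, with the robot touching nothing.
It also fails if it takes over 72 s, if anything falls off the work surface, if the arm or the gripper's body presses on something with over 40 N, if the wrist force passes 120 N, or if a joint passes its speed limit or range.

### The arm

A 6-joint arm with a two-finger parallel gripper is mounted at the origin on a cart in front of the work surface, level with it; the furniture and walls round the work are solid. World frame = base frame: x ahead of the robot, y to its left, z up, the work surface at z = 0. Lengths are in m, angles in rad, forces in N, time in s.
With the tool pointing down it reaches from about 0.35 to 0.975 m from the base axis. Payload 4.9 kg.
Tool frame: the origin (TCP) lies on the front face of the gripper's body, between the roots of the fingers; the fingertips stand ctrl.finger_overhang ahead of it and the grasp point (between the pads) lies 54 mm ahead of it (ctrl.finger_overhang is the distance from the TCP to the fingertips, in m); z points along the fingers, y is the line along which they close (so a half turn about z gives the same grasp; the last joint's range is limited). The gripper opens to 85 mm and grips with 20 to 120 N. Pads are 22 mm wide; open, the fingers measure 114 mm over their backs; the gripper's body (76 mm by 85 mm) begins 54 mm behind the grasp point. The pads swing forward as they close: fully open they stand 13 mm farther back than shut.
Start: joints at [1.062, 0.053, 1.613, -0, 1.476, -0.119], TCP at [0.237, 0.578, 0.304] pointing down, gripper open.
Joint ranges: [-3.01, 3.01], [-1.01, 2.22], [0.06, 2.58], [-1.02, 4.17], [0.09, 2.62], [-3.14, 3.14]. Speed limits (rad/s): [2.57, 2.57, 3.14, 3.14, 3.14, 3.14].

### API

Orientations are given as a rotation vector (axis times angle).
In Python, from station import ctrl, vision gives the robot as it stands. The module is installed in compiled form; this text tells all that it offers.
- The arm moves only by the tool drive_tool, never from a script. Its argument "rows" is a list of rows, each a list of 2 entries, a list of its own where there are three numbers: the shift along the tool's x, y, z in m, then the turn about the tool's z in rad. A call has 1 to 10 rows; each row shifts and turns the commanded pose from where the row before left it, along the tool's axes as they then stand; what a row does not reach is not made up. A row lasts 1/10 s, in which the tool goes at most 50 mm and 8.59 degrees, less where a joint would pass 70% of its speed; a pose out of reach is approached as far as the arm can. A call with a gripper value outside its range is refused whole. "jaw" is the closure, from 0 (fully open) to 1 (shut), set as the call begins (left out, the last holds). The fingers move at their own pace and stop on an object; "grip_force" is the grip in N (left out, the last holds). Time passes only in rows, so rows that do not move let the fingers close. It gives the time, the measured TCP pose, the force, the opening and the grip force at its end, in the units of the state.
- ctrl.get_obs(): the state, without advancing time (a new reading comes with each control period).
- vision.get_image(name): name is "side" or "top"; returns a dict with "image" (400x640x3 uint8, blue, green, red), "vertical_fov" (degrees; the focal length in pixels is half the picture's height over the tangent of half this angle, whatever the lens; pixels are square), "cx", "cy" (the principal point, pixels), "R" (3x3) and "t" (3): a world point X has camera coordinates R X + t. Camera axes: x right, y down, z forward; pixel columns grow to the right and rows downward; lengths in m; the calibration is good to about 2 mm. A picture is of the moment at which its call begins. There is no depth.
- ctrl.finish_job(): hands the job in; it is judged then, once.
The state is a dict: "t": time; "q": joint angles; "dq": joint speeds; "effort": joint torques, N m; "tool_pos": TCP position; "tool_rot": TCP orientation; "contact_force": force on the tool from outside, world axes, zero at the start; "wrist_torque": the same for the moment, N m; "opening": finger opening in m; "grip_force": force on a finger pad.
Only numpy, scipy, OpenCV 4.12 (cv2) and the standard library are available. Lean on these libraries where they do the work, as an engineer would, in place of code of your own. Each camera call takes 0.05 s, during which the arm holds its last target. There are 200 camera calls.

## Working session

There is one attempt and no reset: what is moved stays moved. The work goes in short steps, Python scripts to look and compute and a tool call to move; the robot and the scene stay as the last step left them, time stands still between calls to the robot, and variables do not carry over. Pictures are saved under pics/ and viewed, at most 10 in all, crops included, and the job is handed in when it is done.

Besides the shell and the picture viewer there is one more tool, called after "Request:" by a JSON object that holds its "name" and its "arguments", one argument or row to a line. drive_tool: Moves the arm, as the interface text tells. Its arguments: {"type":"object","properties":{"rows":{"type":"array","items":{"type":"array"}},"jaw":{"type":"number"},"grip_force":{"type":"number"}},"required":["rows"]}

```bash
mkdir -p pics; cat > h.py <<'E'
import numpy as np, cv2
from station import ctrl, vision
def grab(n,f=None):
    d=vision.get_image(n)
    if f: cv2.imwrite('pics/'+f,d['image'])
    return d
def foc(d): return d['image'].shape[0]/2/np.tan(np.radians(d['vertical_fov'])/2)
def ray(d,u,v):
    R=np.array(d['R']);t=np.array(d['t']);f=foc(d)
    return -R.T@t, R.T@np.array([(u-d['cx'])/f,(v-d['cy'])/f,1])
def onz(d,u,v,z):
    o,r=ray(d,u,v); return o+r*(z-o[2])/r[2]
def proj(d,X):
    c=np.array(d['R'])@np.array(X)+np.array(d['t']); f=foc(d)
    return f*c[0]/c[2]+d['cx'],f*c[1]/c[2]+d['cy']
E
python3 - <<'E'
from h import *
for n in('top','side'):
    d=grab(n,n+'0.png'); print(n,d['vertical_fov'],d['cx'],d['cy'],ray(d,320,200), [k for k in d])
o=ctrl.get_obs();print(o['tool_pos'],o['tool_rot'],o['t'],ctrl.finger_overhang,o['opening'])
E
```

```text
top 42.25424706702126 319.71657740436774 192.57843359951 (array([0.32226187, 0.0365106 , 1.3096065 ]), array([ 0.16634375, -0.01599584, -0.98604249])) ['image', 'vertical_fov', 'cx', 'cy', 'R', 't']
side 47.20542199498531 320.5343990867368 201.7228968795262 (array([ 0.4513707 , -0.96346287,  0.74334944]), array([ 0.09680251,  0.81734129, -0.56797714])) ['image', 'vertical_fov', 'cx', 'cy', 'R', 't']
[0.23726559 0.57774975 0.30278294] [-6.08258496e-01 -3.08151366e+00  2.77434184e-03] 0.1 0.0726 0.08600940871400407
```

View pics/top0.png

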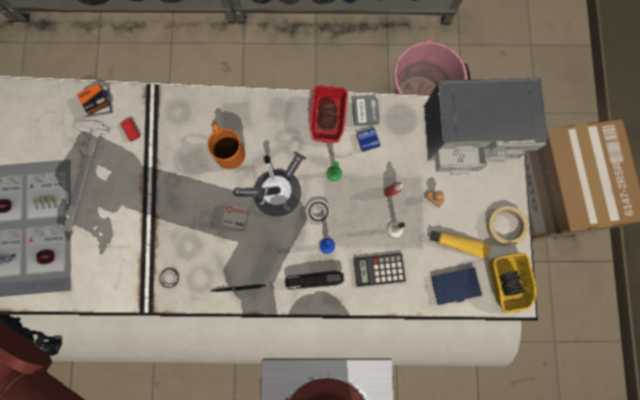

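View pics/side0.png

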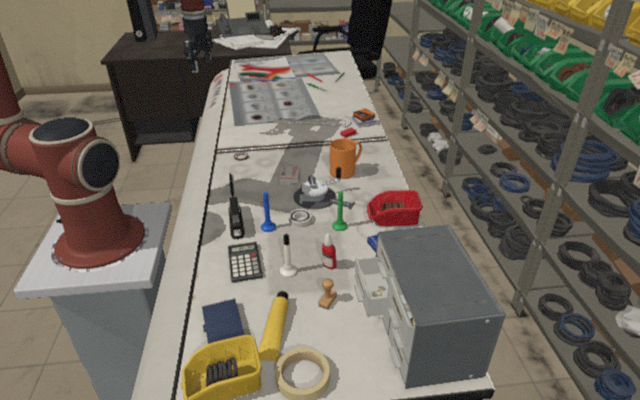

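Three look-alikes, in the top view: blue at (327,245), green at (334,172), white at (396,229). In the side view the white one is at (288,255). Only the white one has a black cap, so it should be the marker. The dock is at about (277,190) in the top view. I'll confirm with enlarged crops.

```bash
python3 - <<'E'
from h import *
a=cv2.imread('pics/top0.png');b=cv2.imread('pics/side0.png')
A=cv2.resize(a[130:240,200:340],None,fx=5,fy=5,interpolation=cv2.INTER_CUBIC)
cv2.imwrite('pics/c1.png',A)
B=cv2.resize(b[150:285,250:380],None,fx=4,fy=4,interpolation=cv2.INTER_CUBIC)
C=cv2.resize(a[170:250,370:420],(270,540) if 0 else (260,540),interpolation=cv2.INTER_CUBIC)
C=cv2.resize(a[175:247,375:411],(270,540),interpolation=cv2.INTER_CUBIC)
cv2.imwrite('pics/c2.png',np.hstack([B,C]))
E
```

```text
(no output)
```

View pics/c1.png

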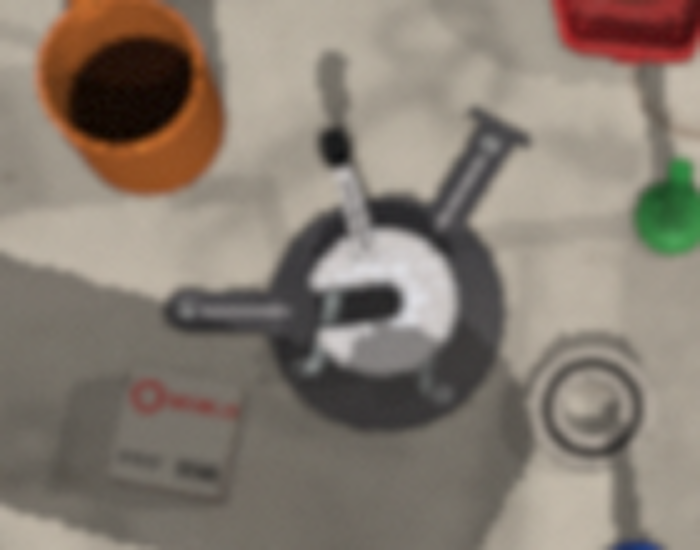

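View pics/c2.png

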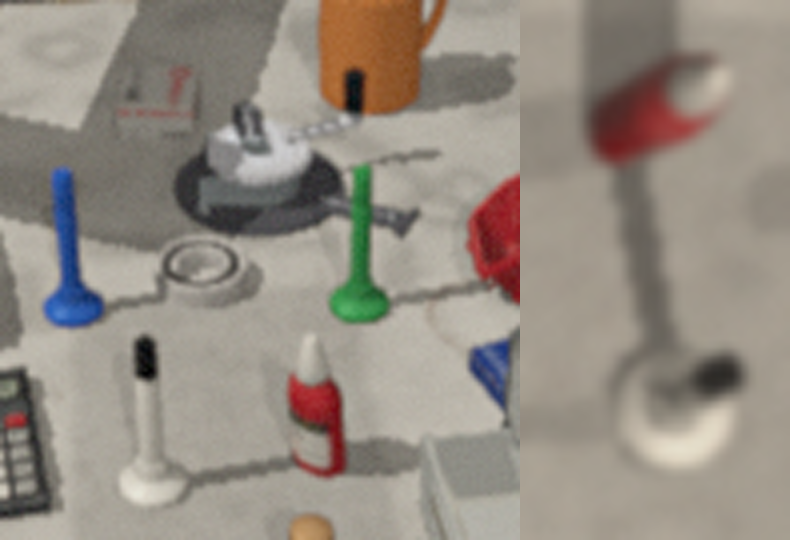

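The crops show a white marker with a black cap at top-view (395,230), which is the one meant. The dock's open ear (round end) points image-left and its locked ear (cross bar) points up-right. The mouth faces image-down, the knob is at (267,159), and the slot points left. Next I measure.

```bash
cat > m.py <<'E'
from h import *
from scipy.optimize import least_squares
d=grab('top');s=grab('side')
im=cv2.resize(d['image'],None,fx=4,fy=4,interpolation=cv2.INTER_CUBIC)
g=cv2.GaussianBlur(cv2.cvtColor(im,cv2.COLOR_BGR2GRAY),(0,0),2).astype(float)
def at(img,u,v): return cv2.getRectSubPix(img.astype(np.float32),(1,1),(float(u*4+1.5),float(v*4+1.5)))[0,0]
c=onz(d,277,193,.004); 
for it in range(3):
    P=[]
    for a in np.radians(np.arange(0,360,4)):
        rs=np.arange(.054,.071,.0005)
        v=np.array([at(g,*proj(d,[c[0]+r*np.cos(a),c[1]+r*np.sin(a),.004])) for r in rs])
        gr=np.gradient(v);k=gr.argmax()
        if gr[k]>1.2: P.append([c[0]+rs[k]*np.cos(a),c[1]+rs[k]*np.sin(a)])
    P=np.array(P)
    q=least_squares(lambda x:np.hypot(P[:,0]-x[0],P[:,1]-x[1])-.062,c[:2],loss='soft_l1',f_scale=.001)
    c=np.r_[q.x,.004]
print('dock',c,len(P),np.sqrt(np.mean(q.fun**2)))
def ang(p): return np.degrees(np.arctan2(p[1]-c[1],p[0]-c[0]))
def px(u,v): return 200+u/5-.4,130+v/5-.4
for n,(u,v),z in [('open',(190,309),.004),('open2',(285,312),.004),('lock',(492,142),.004),('lock2',(442,222),.004),('knobtop',(337,147),.071),('lever',(368,238),.041),('slot out',(330,308),.035),('slot in',(392,298),.035),('tipL',(315,365),.026),('tipR',(437,388),.026)]:
    p=onz(d,*px(u,v),z);print(n,p.round(4),'r',np.hypot(*(p-c)[:2]).round(4),'ang',ang(p).round(1))
# collar bright
hsv=cv2.cvtColor(im,cv2.COLOR_BGR2HSV)
# marker foot by side+top
sp=lambda u,v:(250+u/4-.4,150+v/4-.4)
tp=lambda u,v:(375+u/7.5-.4,175+v/7.5-.4)
print('foot top', onz(d,*tp(673,0),0)if 0 else onz(d,*tp(155,410),.010))
print('foot side', onz(s,*sp(154,482),.008))
print('cap top', onz(d,*tp(205,372),.110), onz(s,*sp(145,342),.110))
print('bottle',onz(s,*sp(317,465),0),'mug',onz(d,227,150,.1),'carton',onz(d,235,217,.032),'bearing',onz(d,317.5,211,.016),'stamp',onz(s,328,303,0),'blue',onz(d,327,246,0),'green',onz(d,334,173,0))
E
python3 m.py
```

```text
dock [0.56273634 0.12641946 0.004     ] 88 0.0022544900433979363
open [0.5643 0.2263 0.004 ] r 0.0999 ang 89.1
open2 [0.5629 0.1777 0.004 ] r 0.0513 ang 89.8
lock [0.6529 0.0724 0.004 ] r 0.1051 ang -30.9
lock2 [0.6103 0.0979 0.004 ] r 0.0555 ang -31.0
knobtop [0.6331 0.1467 0.071 ] r 0.0732 ang 16.1
lever [0.5938 0.133  0.041 ] r 0.0318 ang 12.0
slot out [0.5593 0.1519 0.035 ] r 0.0257 ang 97.7
slot in [0.5645 0.121  0.035 ] r 0.0057 ang -72.4
tipL [0.5318 0.1597 0.026 ] r 0.0454 ang 132.9
tipR [0.5203 0.0984 0.026 ] r 0.0508 ang -146.6
foot top [ 0.46699511 -0.17470781  0.01      ]
foot side [ 0.46904231 -0.17985004  0.008     ]
cap top [ 0.46776343 -0.17438518  0.11      ] [ 0.46869984 -0.17725578  0.11      ]
bottle [ 5.65887911e-01 -1.68805942e-01  1.11022302e-16] mug [0.64775498 0.2406173  0.1       ] carton [0.49449601 0.22679397 0.032     ] bearing [0.51231485 0.02184679 0.016     ] stamp [ 0.5481984  -0.28432379  0.        ] blue [ 0.42543    -0.00237812  0.        ] green [ 0.61424094 -0.02104793  0.        ]
```

```bash
cat >> h.py <<'E'
from scipy.spatial.transform import Rotation as Ro
def go(x,y,z,psi=None):
    o=ctrl.get_obs();R=Ro.from_rotvec(o['tool_rot']).as_matrix()
    p0=np.degrees(np.arctan2(R[1,1],R[0,1]))
    dl=R.T@(np.array([x,y,z])-o['tool_pos'])
    print('t',round(o['t'],2),'pos',o['tool_pos'].round(4),'psi',p0.round(1),'zax',R[:,2].round(3),'open',round(o['opening'],4),'shift',dl.round(4),'turn',None if psi is None else round(np.radians((p0-psi+180)%360-180),3),'q',np.round(o['q'],2),'F',np.round(o['contact_force'],1))
E
python3 -c "
from h import *
go(.635,.146,.21,105.5)"
```

```text
t 0.2 pos [0.2374 0.5778 0.3031] psi 67.7 zax [-0.001 -0.001 -1.   ] open 0.0853 shift [-0.5319 -0.2482  0.0934] turn -0.66 q [ 1.06  0.05  1.61 -0.    1.48 -0.12] F [-0.2 -0.3 -0.1]
```

Request:
{"name": "drive_tool", "arguments": {
  "rows": [
    [[-0.038, -0.018, 0.005], -0.06],
    [[-0.038, -0.018, 0.005], 0],
    [[-0.038, -0.018, 0.005], 0],
    [[-0.038, -0.018, 0.005], 0],
    [[-0.038, -0.018, 0.005], 0],
    [[-0.038, -0.018, 0.005], 0],
    [[-0.038, -0.018, 0.005], 0],
    [[-0.038, -0.018, 0.005], 0],
    [[-0.038, -0.018, 0.005], 0],
    [[-0.038, -0.018, 0.005], 0]
  ],
  "jaw": 0.5
}}

```text
t: 1.2
tool_pos: [0.5378, 0.2815, 0.2536]
tool_rot: [-0.516, -3.099, -0.0]
contact_force: [-0.2, -0.2, -0.3]
opening: 0.0428
grip_force: 0.0
```

```bash
python3 -c "
from h import *
go(.635,.146,.21,105.5)"
```

```text
t 1.2 pos [0.5378 0.2815 0.2536] psi 71.1 zax [-0.  0. -1.] open 0.0428 shift [-0.1358 -0.0968  0.0435] turn -0.6 q [ 0.36  0.05  1.7   0.    1.39 -0.88] F [-0.2 -0.2 -0.3]
```

Request:
{"name": "drive_tool", "arguments": {
  "rows": [
    [[-0.034, -0.024, 0.011], 0],
    [[-0.034, -0.024, 0.011], 0],
    [[-0.034, -0.024, 0.011], 0],
    [[-0.034, -0.024, 0.011], 0],
    [[0, 0, 0], -0.12],
    [[0, 0, 0], -0.12],
    [[0, 0, 0], -0.12],
    [[0, 0, 0], -0.12],
    [[0, 0, 0], -0.12],
    [[0, 0, 0], 0]
  ]
}}

```text
t: 2.2
tool_pos: [0.6344, 0.1481, 0.2096]
tool_rot: [0.423, -3.112, -0.0]
contact_force: [0.1, -0.5, -0.5]
opening: 0.0429
grip_force: 0.0
```

```bash
python3 -c "
from h import *
go(.635,.146,.116,105.5)
d=grab('top','t1.png');s=grab('side')
A=cv2.resize(d['image'][120:240,200:340],None,fx=4,fy=4,interpolation=cv2.INTER_CUBIC)
B=cv2.resize(s['image'][100:220,260:360],None,fx=4,fy=4,interpolation=cv2.INTER_CUBIC)
cv2.imwrite('pics/c3.png',np.hstack([A[:,:400],B]))"
```

```text
t 2.2 pos [0.6344 0.1481 0.2096] psi 105.5 zax [-0.001 -0.    -1.   ] open 0.0429 shift [-0.0001 -0.0022  0.0936] turn -0.001 q [ 0.12  0.19  1.63  0.    1.33 -1.73] F [ 0.1 -0.5 -0.5]
```

View pics/c3.png

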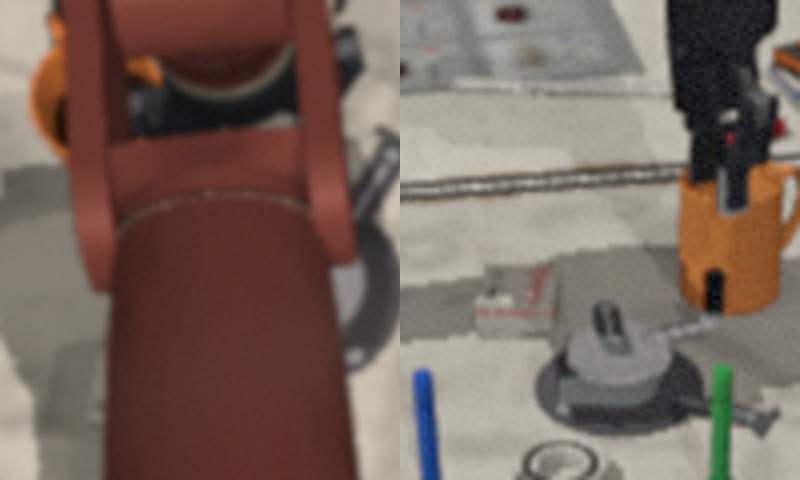

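The side view shows the fingers right above the knob, which is at side (339,172). The top view is blocked by the arm. One quick numeric check of the knob, then I go down.

```bash
python3 -c "
from h import *
s=grab('side');im=s['image'];w=im[160:185,328:350]
m=(w.max(2)<50).astype(np.uint8);n,l,st,c=cv2.connectedComponentsWithStats(m);k=1+st[1:,4].argmax();print(st[k],c[k]+[328,160]);
print(onz(s,*(c[k]+[328,160]),.055))"
```

```text
[ 9  8  4 10 31] [338.06451613 172.38709677]
[0.63759627 0.16049948 0.055     ]
```

Request:
{"name": "drive_tool", "arguments": {
  "rows": [
    [[0, -0.002, 0.02], 0],
    [[0, 0, 0.02], 0],
    [[0, 0, 0], 0]
  ]
}}

```text
t: 2.65
tool_pos: [0.633, 0.1459, 0.1662]
tool_rot: [0.42, -3.107, -0.0]
contact_force: [-0.0, -0.3, 0.5]
opening: 0.0427
grip_force: 0.0
```

```bash
python3 -c "
from h import *
go(.636,.148,.117,105.5)
d=grab('side','s2.png');A=cv2.resize(d['image'][120:200,290:390],None,fx=6,fy=6,interpolation=cv2.INTER_CUBIC);cv2.imwrite('pics/c4.png',A)"
```

```text
t 2.65 pos [0.633  0.1459 0.1662] psi 105.4 zax [-0.007 -0.001 -1.   ] open 0.0427 shift [-0.0037  0.0012  0.0492] turn -0.002 q [ 0.11  0.23  1.66  0.    1.26 -1.73] F [-0.  -0.3  0.5]
```

Request:
{"name": "drive_tool", "arguments": {
  "rows": [
    [[-0.002, 0.002, 0.01], 0],
    [[0, 0, 0.01], 0],
    [[0, 0, 0.01], 0],
    [[0, 0, 0.01], 0],
    [[0, 0, 0.009], 0],
    [[0, 0, 0], 0]
  ]
}}

```text
t: 3.3
tool_pos: [0.6352, 0.1485, 0.1186]
tool_rot: [0.423, -3.109, -0.0]
contact_force: [0.9, 0.2, -1.0]
opening: 0.0428
grip_force: 0.0
```

Request:
{"name": "drive_tool", "arguments": {
  "rows": [
    [[0, 0, 0], 0],
    [[0, 0, 0], 0],
    [[0, 0, 0], 0],
    [[0, 0, 0], 0],
    [[0, 0, 0], 0]
  ],
  "jaw": 1,
  "grip_force": 25
}}

```text
t: 3.8
tool_pos: [0.6368, 0.1487, 0.1215]
tool_rot: [-0.423, 3.112, -0.0]
contact_force: [-0.1, 0.3, 2.2]
opening: 0.0151
grip_force: 25.8
```

Request:
{"name": "drive_tool", "arguments": {
  "rows": [
    [[0.00015, 0.00476, 0], -0.0635],
    [[0.00015, 0.00476, 0], -0.0635],
    [[0.00015, 0.00476, 0], -0.0635],
    [[0.00015, 0.00476, 0], -0.0635],
    [[0.00015, 0.00476, 0], -0.0635],
    [[0.00015, 0.00476, 0], -0.0635],
    [[0.00015, 0.00476, 0], -0.0635],
    [[0.00015, 0.00476, 0], -0.0635],
    [[0.00015, 0.00476, 0], -0.0635],
    [[0.00015, 0.00476, 0], -0.0635]
  ]
}}

```text
t: 4.8
tool_pos: [0.6099, 0.1879, 0.1214]
tool_rot: [1.376, -2.823, -0.001]
contact_force: [-3.6, -0.9, 3.9]
opening: 0.0155
grip_force: 26.3
```

```bash
python3 -c "
from h import *
go(.5635,.2014,.12,179.4)"
```

```text
t 4.8 pos [0.6099 0.1879 0.1214] psi 142.0 zax [-0.002  0.    -1.   ] open 0.0155 shift [0.0179 0.0449 0.0015] turn -0.653 q [ 0.18  0.26  1.71  0.    1.18 -2.3 ] F [-3.6 -0.9  3.9]
```

Request:
{"name": "drive_tool", "arguments": {
  "rows": [
    [[0.00015, 0.00483, 0], -0.0645],
    [[0.00015, 0.00483, 0], -0.0645],
    [[0.00015, 0.00483, 0], -0.0645],
    [[0.00015, 0.00483, 0], -0.0645],
    [[0.00015, 0.00483, 0], -0.0645],
    [[0.00015, 0.00483, 0], -0.0645],
    [[0.00015, 0.00483, 0], -0.0645],
    [[0.00015, 0.00483, 0], -0.0645],
    [[0.00015, 0.00483, 0], -0.0645],
    [[0, 0.00483, 0], -0.0645]
  ]
}}

```text
t: 5.8
tool_pos: [0.565, 0.2043, 0.1214]
tool_rot: [2.2, -2.242, -0.003]
contact_force: [-4.0, 1.3, 3.2]
opening: 0.0152
grip_force: 26.3
```

Request:
{"name": "drive_tool", "arguments": {
  "rows": [
    [[0, 0, 0], 0],
    [[0, 0, 0], 0]
  ]
}}

```text
t: 6.0
tool_pos: [0.5652, 0.2043, 0.1214]
tool_rot: [2.196, -2.246, -0.003]
contact_force: [-4.8, 1.7, 4.9]
opening: 0.0151
grip_force: 26.5
```

```bash
python3 -c "
from h import *
go(.5635,.2014,.12,179.4)"
```

```text
t 6.0 pos [0.5652 0.2043 0.1214] psi 178.7 zax [-0.002  0.001 -1.   ] open 0.0151 shift [0.0029 0.0017 0.0014] turn -0.012 q [ 0.22  0.18  1.8   0.    1.16 -2.9 ] F [-4.8  1.7  4.9]
```

Request:
{"name": "drive_tool", "arguments": {
  "rows": [
    [[0, 0.0017, 0], -0.012],
    [[0, 0, 0], 0],
    [[0, 0, 0], 0]
  ]
}}

```text
t: 6.3
tool_pos: [0.564, 0.2044, 0.1214]
tool_rot: [-2.211, 2.232, 0.002]
contact_force: [-5.1, 2.9, 5.4]
opening: 0.0151
grip_force: 26.5
```

Request:
{"name": "drive_tool", "arguments": {
  "rows": [
    [[0, 0, 0], 0],
    [[0, 0, 0], 0],
    [[0, 0, 0], 0],
    [[0, 0, -0.02], 0],
    [[0, 0, -0.03], 0],
    [[0, 0, -0.04], 0],
    [[0, 0, 0], 0]
  ],
  "jaw": 0.6
}}

```text
t: 7.0
tool_pos: [0.5674, 0.2043, 0.2179]
tool_rot: [-2.205, 2.224, -0.011]
contact_force: [0.6, -0.5, 0.9]
opening: 0.0341
grip_force: 0.0
```

```bash
python3 -c "
from h import *
go(.468,-.176,.21,90)"
```

```text
t 7.0 pos [0.5674 0.2043 0.2179] psi 179.5 zax [ 0.012  0.002 -1.   ] open 0.0341 shift [0.3812 0.0962 0.0059] turn 1.562 q [ 0.22  0.06  1.75 -0.    1.32 -2.91] F [ 0.6 -0.5  0.9]
```

Request:
{"name": "drive_tool", "arguments": {
  "rows": [
    [[0.038, 0.0096, 0], 0],
    [[0.038, 0.0096, 0], 0],
    [[0.038, 0.0096, 0], 0],
    [[0.038, 0.0096, 0], 0],
    [[0.038, 0.0096, 0], 0],
    [[0.038, 0.0096, 0], 0],
    [[0.038, 0.0096, 0], 0],
    [[0.038, 0.0096, 0], 0],
    [[0.038, 0.0096, 0], 0],
    [[0.038, 0.0096, 0], 0]
  ]
}}

```text
t: 8.0
tool_pos: [0.4634, -0.0443, 0.2152]
tool_rot: [1.958, -2.332, 0.137]
contact_force: [-0.0, 0.4, -0.9]
opening: 0.0342
grip_force: 0.0
```

Request:
{"name": "drive_tool", "arguments": {
  "rows": [
    [[0, 0, 0], 0.14],
    [[0, 0, 0], 0.14],
    [[0, 0, 0], 0.14],
    [[0, 0, 0], 0.14],
    [[0, 0, 0], 0.14],
    [[0, 0, 0], 0.14],
    [[0, 0, 0], 0.14],
    [[0, 0, 0], 0.14],
    [[0, 0, 0], 0.14],
    [[0, 0, 0], 0.14]
  ]
}}

```text
t: 9.0
tool_pos: [0.4639, -0.0437, 0.2152]
tool_rot: [-0.013, -3.122, 0.201]
contact_force: [-0.0, 0.2, 0.2]
opening: 0.0342
grip_force: 0.0
```

Request:
{"name": "drive_tool", "arguments": {
  "rows": [
    [[0, 0, 0], 0.14],
    [[0, 0, 0], 0.14],
    [[0, 0, 0], 0]
  ],
  "jaw": 0.4
}}

```text
t: 9.3
tool_pos: [0.4639, -0.0437, 0.2152]
tool_rot: [0.44, 3.099, -0.202]
contact_force: [0.9, 0.5, 0.3]
opening: 0.0511
grip_force: 0.0
```

```bash
python3 - <<'E'
from h import *
go(.468,-.176,.14,83)
d=grab('top','t3.png');s=grab('side','s3.png')
A=cv2.resize(d['image'][140:240,215:315],(400,400),interpolation=cv2.INTER_CUBIC)
B=cv2.resize(s['image'][190:290,240:340],(400,400),interpolation=cv2.INTER_CUBIC)
cv2.imwrite('pics/c5.png',np.hstack([A,B]))
E
```

```text
t 9.3 pos [ 0.4639 -0.0437  0.2152] psi 73.7 zax [-0.014 -0.128 -0.992] open 0.0511 shift [-0.0389 -0.1154  0.0914] turn -0.162 q [-0.2  -0.27  2.06 -0.13  1.34 -1.45] F [0.9 0.5 0.3]
```

View pics/c5.png

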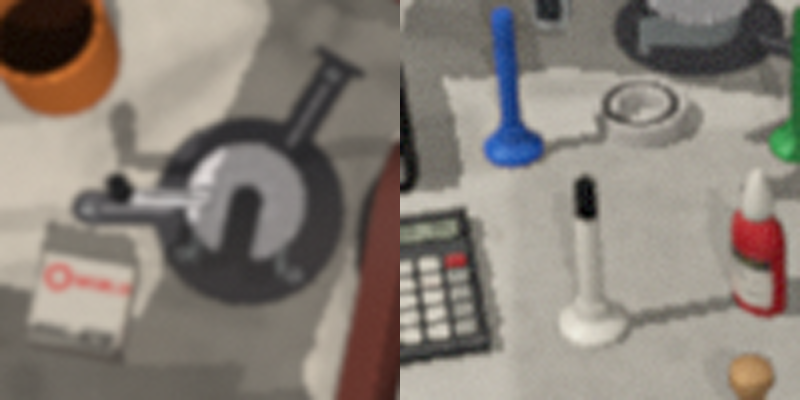

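The top view now shows the lever lying over the open ear and the slot facing image-down with the mouth. The marker stands untouched at side (387). My travel move pinned joint 6 at its limit, which left the tool tilted by about 7°. I'll try to cancel that in free air with the mirror move: joint 6 at its upper limit, moving +y.

Request:
{"name": "drive_tool", "arguments": {
  "rows": [
    [[0, 0, 0], 0.149],
    [[0, 0, 0], 0.149],
    [[0, 0, 0], 0.149],
    [[0, 0, 0], 0.149],
    [[0, 0, 0], 0.149],
    [[0, 0, 0], 0.149],
    [[0, 0, 0], 0.149],
    [[0, 0, 0], 0.149],
    [[0, 0, 0], 0.149],
    [[0, 0, 0], 0.149]
  ]
}}

```text
t: 10.4
tool_pos: [0.4641, -0.0434, 0.2151]
tool_rot: [2.364, 1.924, -0.139]
contact_force: [-0.1, 0.3, -0.1]
opening: 0.0513
grip_force: 0.0
```

Request:
{"name": "drive_tool", "arguments": {
  "rows": [
    [[0, 0, 0], 0.149],
    [[0, 0, 0], 0.149],
    [[0, 0, 0], 0.149],
    [[0, 0, 0], 0.149],
    [[0, 0, 0], 0.149],
    [[0, 0, 0], 0.149],
    [[0, 0, 0], 0.149],
    [[0, 0, 0], 0.149],
    [[0, 0, 0], 0.149],
    [[0, 0, 0], 0.149]
  ]
}}

```text
t: 11.4
tool_pos: [0.4641, -0.0434, 0.2151]
tool_rot: [3.007, -0.187, -0.009]
contact_force: [-0.1, -0.2, -0.5]
opening: 0.0511
grip_force: 0.0
```

Request:
{"name": "drive_tool", "arguments": {
  "rows": [
    [[0, 0, 0], 0.149],
    [[0, 0, 0], 0.149],
    [[0, 0, 0], 0.149],
    [[0, 0, 0], 0.149],
    [[0, 0, 0], 0.149],
    [[0, 0, 0], 0.149],
    [[0, 0, 0], 0.149],
    [[0, 0, 0], 0.149],
    [[0, 0, 0], 0.149],
    [[0, 0, 0], 0.149]
  ]
}}

```text
t: 12.4
tool_pos: [0.4641, -0.0434, 0.2151]
tool_rot: [2.103, -2.196, 0.126]
contact_force: [-0.5, -0.1, -0.0]
opening: 0.0517
grip_force: 0.0
```

```bash
python3 -c "
from h import *
go(.46,.06,.215,180)"
```

```text
t 12.4 pos [ 0.4641 -0.0434  0.2151] psi 177.5 zax [-0.014 -0.127 -0.992] open 0.0517 shift [-0.1023  0.0086 -0.013 ] turn -0.044 q [-0.2  -0.27  2.06 -0.13  1.34  3.02] F [-0.5 -0.1 -0. ]
```

Request:
{"name": "drive_tool", "arguments": {
  "rows": [
    [[-0.038, 0, -0.005], 0],
    [[-0.038, 0, -0.005], 0],
    [[-0.038, 0, -0.005], 0],
    [[-0.038, 0, -0.005], 0]
  ]
}}

```text
t: 12.8
tool_pos: [0.4658, 0.0593, 0.2218]
tool_rot: [2.206, -2.145, 0.071]
contact_force: [0.2, 0.3, 0.5]
opening: 0.0512
grip_force: 0.0
```

```bash
python3 -c "
from h import *
go(.46,.06,.215,180)"
```

```text
t 12.8 pos [0.4658 0.0593 0.2218] psi -178.4 zax [-0.012 -0.078 -0.997] open 0.0512 shift [-0.0014  0.0056  0.0068] turn 0.027 q [ 0.   -0.25  2.04 -0.08  1.37  3.13] F [0.2 0.3 0.5]
```

The tilt is shrinking, so I continue.

Request:
{"name": "drive_tool", "arguments": {
  "rows": [
    [[-0.038, 0, -0.003], 0],
    [[-0.038, 0, -0.003], 0],
    [[0, 0, 0], 0]
  ]
}}

```text
t: 13.1
tool_pos: [0.4645, 0.0953, 0.2247]
tool_rot: [2.278, -2.108, 0.028]
contact_force: [-0.0, 0.1, -0.8]
opening: 0.0514
grip_force: 0.0
```

```bash
python3 -c "
from h import *
go(.46,.06,.215,180)"
```

```text
t 13.1 pos [0.4645 0.0953 0.2247] psi -175.6 zax [-0.012 -0.039 -0.999] open 0.0514 shift [0.0344 0.0071 0.0111] turn 0.077 q [ 0.06 -0.25  2.03 -0.04  1.38  3.13] F [-0.   0.1 -0.8]
```

Request:
{"name": "drive_tool", "arguments": {
  "rows": [
    [[-0.038, 0, -0.003], 0],
    [[-0.038, 0, -0.003], 0],
    [[0, 0, 0], 0.02]
  ]
}}

```text
t: 13.4
tool_pos: [0.4625, 0.1262, 0.229]
tool_rot: [2.339, -2.085, -0.022]
contact_force: [-0.7, -1.6, 0.3]
opening: 0.0515
grip_force: 0.0
```

Request:
{"name": "drive_tool", "arguments": {
  "rows": [
    [[0, 0, 0], -0.14],
    [[0, 0, 0], -0.14],
    [[0, 0, 0], -0.14],
    [[0, 0, 0], -0.14],
    [[0, 0, 0], -0.14],
    [[0, 0, 0], -0.14],
    [[0, 0, 0], -0.14],
    [[0, 0, 0], -0.14],
    [[0, 0, 0], -0.14],
    [[0, 0, 0], -0.14]
  ]
}}

```text
t: 14.4
tool_pos: [0.4626, 0.1241, 0.2285]
tool_rot: [-3.139, 0.084, 0.026]
contact_force: [0.2, 0.4, 0.2]
opening: 0.0508
grip_force: 0.0
```

```bash
python3 -c "
from h import *
go(.468,-.176,.215,-97)"
```

```text
t 14.4 pos [0.4626 0.1241 0.2285] psi -93.1 zax [-0.016  0.002 -1.   ] open 0.0508 shift [0.0217 0.2994 0.0129] turn 0.068 q [ 0.11 -0.24  2.01  0.    1.38  1.73] F [0.2 0.4 0.2]
```

```bash
python3 - <<'E'
from h import *
d=grab('top');im=cv2.imread('pics/t3.png');d['image']=im
px=lambda u,v:(215+u/4-.4,140+v/4-.4)
g=cv2.GaussianBlur(cv2.resize(cv2.cvtColor(im,cv2.COLOR_BGR2GRAY)[140:240,215:315],(400,400),interpolation=cv2.INTER_CUBIC),(0,0),1).astype(float)
pts=[]
for v in range(208,252,6):
    r=g[v,195:290];gr=np.gradient(r);a=gr[:50].argmin();b=30+gr[30:75].argmax();l,rr=195+a,195+b
    L=onz(d,*px(l,v),.035);Rr=onz(d,*px(rr,v),.035);pts.append((L+Rr)[:2]/2);print(v,l,rr,np.hypot(*(L-Rr)[:2]).round(4),pts[-1].round(4))
pts=np.array(pts);vx,vy,x0,y0=cv2.fitLine(pts.astype(np.float32),cv2.DIST_HUBER,0,.01,.01).ravel()
print('slot dir',np.degrees(np.arctan2(vy,vx)),x0,y0,'y at dock x',y0+vy/vx*(.5627-x0))
# collar outer circle at z .035
m=(g>125).astype(np.uint8);n,l,st,c=cv2.connectedComponentsWithStats(m);k=l[225,285];cn=max(cv2.findContours((l==k).astype(np.uint8),0,1)[0],key=cv2.contourArea)[:,0]
P=np.array([onz(d,*px(*q),.035)[:2] for q in cn]);
from scipy.optimize import least_squares
q=least_squares(lambda x:np.hypot(P[:,0]-x[0],P[:,1]-x[1])-.037,[.5627,.1264],loss='soft_l1',f_scale=.001);print('collar ctr',q.x,len(P),np.median(abs(q.fun)))
print('knob',onz(d,*px(120,188),.06))
E
```

```text
208 226 261 0.0219 [0.5583 0.1272]
214 226 260 0.0212 [0.5545 0.1275]
220 225 257 0.02 [0.5507 0.1287]
226 222 257 0.0218 [0.5469 0.1295]
232 221 254 0.0206 [0.5431 0.1307]
238 221 253 0.0199 [0.5393 0.131 ]
244 219 253 0.0212 [0.5355 0.1315]
250 218 250 0.0199 [0.5317 0.1327]
slot dir -11.856904 0.5449958 0.12985872 y at dock x 0.12614177
collar ctr [0.57501361 0.19540757] 2115 0.0334546931745316
knob [0.56597122 0.20131844 0.06      ]
```

Request:
{"name": "drive_tool", "arguments": {
  "rows": [
    [[0.002, 0.03, 0], 0.068],
    [[0.002, 0.03, 0], 0],
    [[0.002, 0.03, 0], 0],
    [[0.002, 0.03, 0], 0],
    [[0.002, 0.03, 0], 0],
    [[0.002, 0.03, 0], 0],
    [[0.002, 0.03, 0], 0],
    [[0.002, 0.03, 0], 0],
    [[0.002, 0.03, 0], 0],
    [[0, 0.03, 0], 0]
  ]
}}

```text
t: 15.45
tool_pos: [0.4442, -0.177, 0.2284]
tool_rot: [-3.134, 0.204, 0.025]
contact_force: [0.4, 0.5, 1.1]
opening: 0.0515
grip_force: 0.0
```

```bash
python3 -c "
from h import *
go(.468,-.176,.139,-97)"
```

```text
t 15.45 pos [ 0.4442 -0.177   0.2284] psi -97.4 zax [-0.016  0.002 -1.   ] open 0.0515 shift [ 0.0249 -0.0041  0.089 ] turn -0.008 q [-0.53 -0.24  2.02 -0.01  1.38  1.17] F [0.4 0.5 1.1]
```

Request:
{"name": "drive_tool", "arguments": {
  "rows": [
    [[0.0125, -0.002, 0], 0],
    [[0.0125, -0.002, 0], 0],
    [[0, 0, 0.02], 0],
    [[0, 0, 0.02], 0],
    [[0, 0, 0.02], 0],
    [[0, 0, 0.015], 0],
    [[0, 0, 0.014], 0],
    [[0, 0, 0], 0]
  ]
}}

```text
t: 16.25
tool_pos: [0.4671, -0.174, 0.1366]
tool_rot: [-3.132, 0.201, 0.032]
contact_force: [-0.3, 0.4, -0.1]
opening: 0.0515
grip_force: 0.0
```

Request:
{"name": "drive_tool", "arguments": {
  "rows": [
    [[0, 0, 0], 0],
    [[0, 0, 0], 0],
    [[0, 0, 0], 0],
    [[0, 0, 0], 0],
    [[0, 0, 0], 0],
    [[0, 0, 0], 0]
  ],
  "jaw": 1,
  "grip_force": 30
}}

```text
t: 16.85
tool_pos: [0.469, -0.175, 0.1401]
tool_rot: [3.135, -0.199, -0.023]
contact_force: [-0.5, -1.4, 5.6]
opening: 0.0131
grip_force: 29.7
```

```bash
python3 -c "
from h import *
go(.468,-.1755,.139,-101)"
```

```text
t 16.85 pos [ 0.469  -0.175   0.1401] psi -97.3 zax [-0.014  0.001 -1.   ] open 0.0131 shift [-0.0009  0.0006  0.0011] turn 0.065 q [-0.5  -0.08  2.03 -0.01  1.2   1.2 ] F [-0.5 -1.4  5.6]
```

Request:
{"name": "drive_tool", "arguments": {
  "rows": [
    [[0, 0, -0.02], 0],
    [[0, 0, -0.03], 0],
    [[0, 0, -0.03], 0],
    [[0, 0, -0.03], 0],
    [[0, 0, -0.03], 0],
    [[0, 0, 0], 0.065],
    [[0, 0, 0], 0]
  ]
}}

```text
t: 17.55
tool_pos: [0.4706, -0.1747, 0.2792]
tool_rot: [-3.127, 0.301, 0.025]
contact_force: [-0.2, 0.5, -2.3]
opening: 0.013
grip_force: 29.5
```

```bash
python3 -c "
from h import *
go(.479,.143,.28,-101)"
```

```text
t 17.55 pos [ 0.4706 -0.1747  0.2792] psi -101.0 zax [-0.016  0.002 -1.   ] open 0.013 shift [-0.0523 -0.3134 -0.0004] turn 0.0 q [-0.5  -0.22  1.91 -0.01  1.47  1.26] F [-0.2  0.5 -2.3]
```

Request:
{"name": "drive_tool", "arguments": {
  "rows": [
    [[-0.0052, -0.0313, 0], 0],
    [[-0.0052, -0.0313, 0], 0],
    [[-0.0052, -0.0313, 0], 0],
    [[-0.0052, -0.0313, 0], 0],
    [[-0.0052, -0.0313, 0], 0],
    [[-0.0052, -0.0313, 0], 0],
    [[-0.0052, -0.0313, 0], 0],
    [[-0.0052, -0.0313, 0], 0],
    [[-0.0052, -0.0313, 0], 0],
    [[-0.0052, -0.0313, 0], 0]
  ]
}}

```text
t: 18.55
tool_pos: [0.4782, 0.1436, 0.2771]
tool_rot: [3.127, -0.299, -0.032]
contact_force: [-0.0, -0.5, -1.4]
opening: 0.0136
grip_force: 29.6
```

Request:
{"name": "drive_tool", "arguments": {
  "rows": [
    [[0, 0, 0.03], 0],
    [[0, 0, 0.03], 0],
    [[0, 0, 0.03], 0],
    [[0, 0, 0.02], 0],
    [[0, 0, 0], 0],
    [[0, 0, 0], 0]
  ]
}}

```text
t: 19.15
tool_pos: [0.4767, 0.1425, 0.1683]
tool_rot: [3.127, -0.3, -0.03]
contact_force: [-0.6, 0.0, -0.1]
opening: 0.0131
grip_force: 29.6
```

```bash
python3 - <<'E'
from h import *
go(.479,.143,.1475,-101)
s=grab('side','s6.png');d=grab('top','t6.png')
A=cv2.resize(s['image'][140:240,260:360],(400,400),interpolation=cv2.INTER_CUBIC)
B=cv2.resize(d['image'][140:240,215:315],(400,400),interpolation=cv2.INTER_CUBIC)
cv2.imwrite('pics/c6.png',np.hstack([A,B]))
E
```

```text
t 19.15 pos [0.4767 0.1425 0.1683] psi -101.0 zax [-0.019  0.002 -1.   ] open 0.0131 shift [ 0.0025 -0.001   0.0208] turn 0.001 q [ 0.14 -0.12  2.02  0.    1.26  1.9 ] F [-0.6  0.  -0.1]
```

View pics/c6.png

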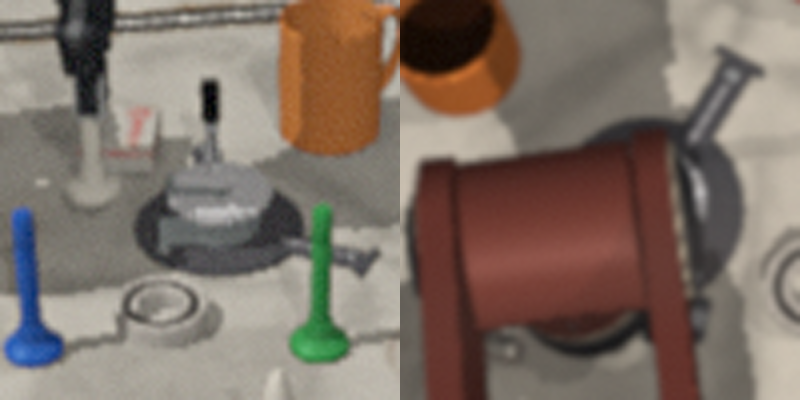

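The side view shows the marker upright in the gripper at crop (92,150), in front of the mouth, with the lever over the open ear. I'll lower it until the foot feels the worktop, to get the height right.

Request:
{"name": "drive_tool", "arguments": {
  "rows": [
    [[0.0025, -0.001, 0.012], 0],
    [[0, 0, 0.011], 0],
    [[0, 0, 0], 0],
    [[0, 0, 0], 0]
  ]
}}

```text
t: 19.65
tool_pos: [0.4793, 0.143, 0.1456]
tool_rot: [3.127, -0.301, -0.028]
contact_force: [0.4, -0.1, -1.9]
opening: 0.0128
grip_force: 29.7
```

Request:
{"name": "drive_tool", "arguments": {
  "rows": [
    [[0, 0, 0.0025], 0],
    [[0, 0, 0], 0],
    [[0, 0, 0], 0]
  ]
}}

```text
t: 19.95
tool_pos: [0.4798, 0.1431, 0.144]
tool_rot: [-3.127, 0.301, 0.025]
contact_force: [-0.7, 0.7, -2.3]
opening: 0.0133
grip_force: 29.7
```

Request:
{"name": "drive_tool", "arguments": {
  "rows": [
    [[0, 0, 0.0025], 0],
    [[0, 0, 0], 0],
    [[0, 0, 0], 0]
  ]
}}

```text
t: 20.25
tool_pos: [0.4796, 0.1431, 0.1413]
tool_rot: [-3.127, 0.301, 0.026]
contact_force: [0.0, -1.0, -2.0]
opening: 0.0132
grip_force: 29.7
```

Request:
{"name": "drive_tool", "arguments": {
  "rows": [
    [[0, 0, 0.002], 0],
    [[0, 0, 0], 0],
    [[0, 0, 0], 0]
  ]
}}

```text
t: 20.55
tool_pos: [0.4802, 0.1432, 0.1401]
tool_rot: [-3.127, 0.301, 0.024]
contact_force: [-0.4, -0.7, 3.3]
opening: 0.0133
grip_force: 30.1
```

Request:
{"name": "drive_tool", "arguments": {
  "rows": [
    [[0, 0, 0.002], 0],
    [[0, 0, 0], 0],
    [[0, 0, 0], 0]
  ]
}}

```text
t: 20.85
tool_pos: [0.4808, 0.1432, 0.1401]
tool_rot: [-3.127, 0.301, 0.023]
contact_force: [-4.2, -2.2, 14.0]
opening: 0.0133
grip_force: 31.3
```

Contact at TCP z = 0.140, as expected. I raise to about 0.148 and slide in.

Request:
{"name": "drive_tool", "arguments": {
  "rows": [
    [[0, 0, -0.006], 0],
    [[0, 0, -0.0045], 0],
    [[0, 0, 0], 0]
  ]
}}

```text
t: 21.15
tool_pos: [0.4799, 0.1432, 0.148]
tool_rot: [-3.127, 0.301, 0.025]
contact_force: [0.6, -0.3, -1.8]
opening: 0.013
grip_force: 29.7
```

```bash
python3 -c "
from h import *
go(.5627,.1264,.148,-101)"
```

```text
t 21.15 pos [0.4799 0.1432 0.148 ] psi -101.0 zax [-0.016  0.002 -1.   ] open 0.013 shift [ 0.0845  0.0006 -0.0013] turn 0.0 q [ 0.14 -0.09  2.02  0.    1.22  1.9 ] F [ 0.6 -0.3 -1.8]
```

Request:
{"name": "drive_tool", "arguments": {
  "rows": [
    [[0.006, 0, -0.0001], 0],
    [[0.006, 0, -0.0001], 0],
    [[0.006, 0, -0.0001], 0],
    [[0.006, 0, -0.0001], 0],
    [[0.006, 0, -0.0001], 0],
    [[0.006, 0, -0.0001], 0],
    [[0.006, 0, -0.0001], 0],
    [[0, 0, 0], 0]
  ]
}}

```text
t: 21.95
tool_pos: [0.5218, 0.1349, 0.148]
tool_rot: [-3.127, 0.302, 0.025]
contact_force: [-0.8, -0.2, -1.6]
opening: 0.0133
grip_force: 29.7
```

```bash
python3 - <<'E'
from h import *
go(.5627,.1264,.148,-101)
s=grab('side','s7.png')
cv2.imwrite('pics/c7.png',cv2.resize(s['image'][140:220,270:350],(560,560),interpolation=cv2.INTER_CUBIC))
E
```

```text
t 21.95 pos [0.5218 0.1349 0.148 ] psi -101.0 zax [-0.016  0.002 -1.   ] open 0.0133 shift [ 0.0417  0.0005 -0.0007] turn -0.0 q [0.11 0.01 1.93 0.   1.22 1.88] F [-0.8 -0.2 -1.6]
```

View pics/c7.png

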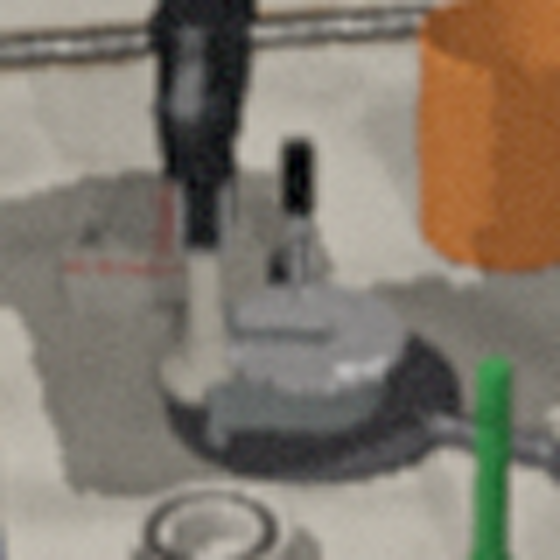

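The side view shows the foot entering the mouth and the stem at crop (205,310) in line with the slot at (280,328). No contact force so far, so I continue.

Request:
{"name": "drive_tool", "arguments": {
  "rows": [
    [[0.005, 0, -0.0001], 0],
    [[0.005, 0, -0.0001], 0],
    [[0.005, 0, -0.0001], 0],
    [[0.005, 0, -0.0001], 0],
    [[0, 0, 0], 0]
  ]
}}

```text
t: 22.5
tool_pos: [0.5414, 0.1311, 0.1481]
tool_rot: [-3.127, 0.302, 0.025]
contact_force: [-0.4, 0.3, -1.2]
opening: 0.0127
grip_force: 29.7
```

Request:
{"name": "drive_tool", "arguments": {
  "rows": [
    [[0.005, 0, -0.0001], 0],
    [[0.005, 0, -0.0001], 0],
    [[0.004, 0, -0.0001], 0],
    [[0.004, 0, -0.0001], 0],
    [[0, 0, 0], 0]
  ]
}}

```text
t: 23.0
tool_pos: [0.5589, 0.1277, 0.1481]
tool_rot: [-3.127, 0.301, 0.025]
contact_force: [-0.3, -0.3, -1.1]
opening: 0.0133
grip_force: 29.7
```

Request:
{"name": "drive_tool", "arguments": {
  "rows": [
    [[0.002, 0, 0], 0],
    [[0, 0, 0], 0],
    [[0, 0, 0], 0]
  ]
}}

```text
t: 23.3
tool_pos: [0.5602, 0.1275, 0.1479]
tool_rot: [-3.127, 0.301, 0.026]
contact_force: [0.6, 0.2, -2.0]
opening: 0.0132
grip_force: 29.7
```

No contact. I feel gently for the back wall, which is 4 mm beyond the centre.

Request:
{"name": "drive_tool", "arguments": {
  "rows": [
    [[0.002, 0, 0], 0],
    [[0.001, 0, 0], 0],
    [[0, 0, 0], 0],
    [[0, 0, 0], 0]
  ]
}}

```text
t: 23.7
tool_pos: [0.5632, 0.1269, 0.1479]
tool_rot: [-3.127, 0.301, 0.026]
contact_force: [0.8, 0.1, -0.9]
opening: 0.013
grip_force: 29.7
```

Request:
{"name": "drive_tool", "arguments": {
  "rows": [
    [[0.0015, 0, 0], 0],
    [[0, 0, 0], 0],
    [[0, 0, 0], 0]
  ]
}}

```text
t: 24.0
tool_pos: [0.5647, 0.1266, 0.1479]
tool_rot: [-3.127, 0.301, 0.026]
contact_force: [0.1, -0.1, -2.1]
opening: 0.0134
grip_force: 29.7
```

Request:
{"name": "drive_tool", "arguments": {
  "rows": [
    [[0.0015, 0, 0], 0],
    [[0, 0, 0], 0],
    [[0, 0, 0], 0]
  ]
}}

```text
t: 24.3
tool_pos: [0.5662, 0.1263, 0.1479]
tool_rot: [-3.127, 0.301, 0.026]
contact_force: [1.2, 0.2, -1.6]
opening: 0.0132
grip_force: 29.7
```

Request:
{"name": "drive_tool", "arguments": {
  "rows": [
    [[0.0015, 0, 0], 0],
    [[0, 0, 0], 0],
    [[0, 0, 0], 0]
  ]
}}

```text
t: 24.6
tool_pos: [0.5677, 0.126, 0.1478]
tool_rot: [-3.127, 0.301, 0.026]
contact_force: [-0.1, 0.1, -1.4]
opening: 0.013
grip_force: 29.7
```

Request:
{"name": "drive_tool", "arguments": {
  "rows": [
    [[0.0015, 0, 0], 0],
    [[0, 0, 0], 0],
    [[0, 0, 0], 0]
  ]
}}

```text
t: 24.9
tool_pos: [0.569, 0.1258, 0.1477]
tool_rot: [-3.127, 0.301, 0.027]
contact_force: [-1.3, 0.6, -0.6]
opening: 0.013
grip_force: 29.7
```

Request:
{"name": "drive_tool", "arguments": {
  "rows": [
    [[0.001, 0, 0], 0],
    [[0, 0, 0], 0],
    [[0, 0, 0], 0]
  ]
}}

```text
t: 25.2
tool_pos: [0.5697, 0.1256, 0.1477]
tool_rot: [-3.127, 0.301, 0.028]
contact_force: [-4.0, 0.4, 0.5]
opening: 0.0133
grip_force: 29.8
```

Request:
{"name": "drive_tool", "arguments": {
  "rows": [
    [[0.001, 0, 0], 0],
    [[0, 0, 0], 0],
    [[0, 0, 0], 0]
  ]
}}

```text
t: 25.5
tool_pos: [0.5707, 0.1254, 0.1476]
tool_rot: [-3.127, 0.301, 0.028]
contact_force: [-4.7, 0.2, 1.8]
opening: 0.0132
grip_force: 29.9
```

The back wall touches at about x = 0.569. I retreat 4.5 mm and feel for both sides, to centre sideways.

Request:
{"name": "drive_tool", "arguments": {
  "rows": [
    [[-0.0045, 0, 0], 0],
    [[0, 0.002, 0], 0],
    [[0, 0.001, 0], 0],
    [[0, 0, 0], 0],
    [[0, 0, 0], 0]
  ]
}}

```text
t: 26.0
tool_pos: [0.5664, 0.1231, 0.148]
tool_rot: [-3.127, 0.301, 0.024]
contact_force: [-0.5, 0.7, -0.8]
opening: 0.0133
grip_force: 29.7
```

Request:
{"name": "drive_tool", "arguments": {
  "rows": [
    [[0, 0.001, 0], 0],
    [[0, 0, 0], 0],
    [[0, 0, 0], 0]
  ]
}}

```text
t: 26.3
tool_pos: [0.5659, 0.1223, 0.1479]
tool_rot: [-3.127, 0.301, 0.026]
contact_force: [-0.1, -0.6, -1.0]
opening: 0.013
grip_force: 29.7
```

Request:
{"name": "drive_tool", "arguments": {
  "rows": [
    [[0, 0.001, 0], 0],
    [[0, 0, 0], 0],
    [[0, 0, 0], 0]
  ]
}}

```text
t: 26.6
tool_pos: [0.5657, 0.1213, 0.1479]
tool_rot: [-3.127, 0.301, 0.026]
contact_force: [0.5, -0.1, -1.4]
opening: 0.0134
grip_force: 29.7
```

Request:
{"name": "drive_tool", "arguments": {
  "rows": [
    [[0, 0.001, 0], 0],
    [[0, 0, 0], 0],
    [[0, 0, 0], 0]
  ]
}}

```text
t: 26.9
tool_pos: [0.5656, 0.1205, 0.1479]
tool_rot: [-3.126, 0.301, 0.026]
contact_force: [-0.1, 1.0, -0.8]
opening: 0.013
grip_force: 29.7
```

Request:
{"name": "drive_tool", "arguments": {
  "rows": [
    [[0, 0.001, 0], 0],
    [[0, 0, 0], 0],
    [[0, 0, 0], 0]
  ]
}}

```text
t: 27.2
tool_pos: [0.5655, 0.1199, 0.148]
tool_rot: [-3.125, 0.301, 0.025]
contact_force: [0.9, 4.3, -2.2]
opening: 0.0135
grip_force: 29.8
```

Request:
{"name": "drive_tool", "arguments": {
  "rows": [
    [[0, -0.003, 0], 0],
    [[0, -0.003, 0], 0],
    [[0, -0.001, 0], 0],
    [[0, 0, 0], 0],
    [[0, 0, 0], 0]
  ]
}}

```text
t: 27.7
tool_pos: [0.5666, 0.1261, 0.1478]
tool_rot: [3.127, -0.301, -0.026]
contact_force: [1.0, 0.9, -0.7]
opening: 0.0132
grip_force: 29.7
```

Request:
{"name": "drive_tool", "arguments": {
  "rows": [
    [[0, -0.001, 0], 0],
    [[0, 0, 0], 0],
    [[0, 0, 0], 0]
  ]
}}

```text
t: 28.0
tool_pos: [0.5669, 0.1271, 0.1479]
tool_rot: [-3.127, 0.301, 0.026]
contact_force: [-0.3, -0.0, -1.4]
opening: 0.0127
grip_force: 29.7
```

Request:
{"name": "drive_tool", "arguments": {
  "rows": [
    [[0, -0.001, 0], 0],
    [[0, 0, 0], 0],
    [[0, 0, 0], 0]
  ]
}}

```text
t: 28.3
tool_pos: [0.567, 0.1282, 0.1478]
tool_rot: [-3.127, 0.301, 0.026]
contact_force: [0.7, -0.6, -1.6]
opening: 0.013
grip_force: 29.7
```

Request:
{"name": "drive_tool", "arguments": {
  "rows": [
    [[0, -0.001, 0], 0],
    [[0, 0, 0], 0],
    [[0, 0, 0], 0]
  ]
}}

```text
t: 28.6
tool_pos: [0.5672, 0.1291, 0.1479]
tool_rot: [-3.127, 0.301, 0.026]
contact_force: [-0.5, -0.6, -1.1]
opening: 0.0131
grip_force: 29.7
```

Request:
{"name": "drive_tool", "arguments": {
  "rows": [
    [[0, -0.001, 0], 0],
    [[0, 0, 0], 0],
    [[0, 0, 0], 0]
  ]
}}

```text
t: 28.9
tool_pos: [0.5674, 0.1296, 0.1479]
tool_rot: [3.126, -0.301, -0.026]
contact_force: [-0.9, -4.5, 0.1]
opening: 0.0131
grip_force: 30.0
```

Side contacts at y = 0.1204 and 0.1292 put the centre at 0.1248. I go to the centre, lower and release.

Request:
{"name": "drive_tool", "arguments": {
  "rows": [
    [[-0.001, 0.0051, 0], 0],
    [[0, 0, 0], 0],
    [[0, 0, 0.0015], 0],
    [[0, 0, 0.0015], 0],
    [[0, 0, 0.001], 0],
    [[0, 0, 0], 0],
    [[0, 0, 0], 0]
  ]
}}

```text
t: 29.6
tool_pos: [0.5656, 0.1255, 0.1443]
tool_rot: [-3.126, 0.301, 0.025]
contact_force: [-1.9, 0.1, 2.6]
opening: 0.0136
grip_force: 30.1
```

Request:
{"name": "drive_tool", "arguments": {
  "rows": [
    [[0, 0, 0.001], 0],
    [[0, 0, 0], 0],
    [[0, 0, 0], 0]
  ]
}}

```text
t: 29.9
tool_pos: [0.5658, 0.1255, 0.1443]
tool_rot: [-3.126, 0.301, 0.025]
contact_force: [-2.7, -0.5, 7.3]
opening: 0.0133
grip_force: 30.6
```

Request:
{"name": "drive_tool", "arguments": {
  "rows": [
    [[0, 0, 0], 0],
    [[0, 0, 0], 0],
    [[0, 0, 0], 0],
    [[0, 0, -0.02], 0],
    [[0, 0, -0.03], 0],
    [[0, 0, -0.03], 0],
    [[0, 0, 0], 0]
  ],
  "jaw": 0.5
}}

```text
t: 30.6
tool_pos: [0.5693, 0.1254, 0.2283]
tool_rot: [-3.125, 0.301, 0.011]
contact_force: [1.5, 0.1, 1.5]
opening: 0.0428
grip_force: 0.0
```

```bash
python3 - <<'E'
from h import *
go(.5655,.2015,.22,0)
s=grab('side','s8.png')
cv2.imwrite('pics/c8.png',cv2.resize(s['image'][130:220,270:360],(560,560),interpolation=cv2.INTER_CUBIC))
E
```

```text
t 30.6 pos [0.5693 0.1254 0.2283] psi -101.0 zax [-0.007  0.003 -1.   ] open 0.0428 shift [-0.0181 -0.0739  0.0085] turn -1.763 q [0.09 0.01 1.78 0.   1.35 1.85] F [1.5 0.1 1.5]
```

View pics/c8.png

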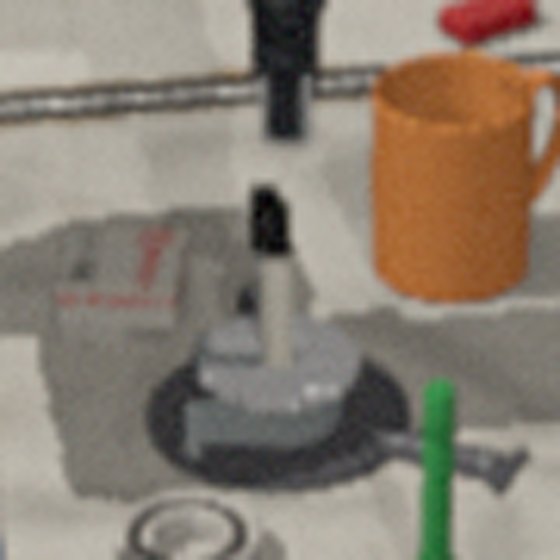

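The side view shows the marker standing upright in the seat, its stem through the collar, and nothing else disturbed. Next I go to the knob to lock the collar.

Request:
{"name": "drive_tool", "arguments": {
  "rows": [
    [[-0.006, -0.025, 0], 0],
    [[-0.006, -0.025, 0], 0],
    [[-0.006, -0.025, 0], 0],
    [[0, 0, 0], -0.147],
    [[0, 0, 0], -0.147],
    [[0, 0, 0], -0.147],
    [[0, 0, 0], -0.147],
    [[0, 0, 0], -0.147],
    [[0, 0, 0], -0.147],
    [[0, 0, 0], -0.147]
  ]
}}

```text
t: 31.65
tool_pos: [0.5625, 0.202, 0.2208]
tool_rot: [-2.858, -1.282, 0.027]
contact_force: [0.1, -0.2, 0.8]
opening: 0.0426
grip_force: 0.0
```

Request:
{"name": "drive_tool", "arguments": {
  "rows": [
    [[0, 0, 0], -0.147],
    [[0, 0, 0], -0.147],
    [[0, 0, 0], -0.147],
    [[0, 0, 0], -0.147],
    [[0, 0, 0], -0.147],
    [[0, 0, 0], 0]
  ]
}}

```text
t: 32.25
tool_pos: [0.5626, 0.2021, 0.221]
tool_rot: [-2.21, -2.212, 0.02]
contact_force: [0.4, -0.7, 0.6]
opening: 0.0429
grip_force: 0.0
```

```bash
python3 -c "
from h import *
go(.565,.2022,.1185,0)"
```

```text
t 32.25 pos [0.5626 0.2021 0.221 ] psi 0.1 zax [-0.019  0.001 -1.   ] open 0.0429 shift [0.     0.0044 0.1024] turn 0.001 q [0.22 0.06 1.75 0.01 1.35 0.22] F [ 0.4 -0.7  0.6]
```

Request:
{"name": "drive_tool", "arguments": {
  "rows": [
    [[0, 0.003, 0.02], 0],
    [[0, 0, 0.02], 0],
    [[0, 0, 0.02], 0],
    [[0, 0, 0.02], 0],
    [[0, 0, 0.012], 0],
    [[0, 0, 0.01], 0],
    [[0, 0, 0], 0]
  ]
}}

```text
t: 32.95
tool_pos: [0.5637, 0.2022, 0.1192]
tool_rot: [-2.211, -2.211, 0.02]
contact_force: [-0.6, -1.1, -0.2]
opening: 0.0429
grip_force: 0.0
```

Request:
{"name": "drive_tool", "arguments": {
  "rows": [
    [[0, 0, 0], 0],
    [[0, 0, 0], 0],
    [[0, 0, 0], 0],
    [[0, 0, 0], 0],
    [[0, 0, 0], 0]
  ],
  "jaw": 1,
  "grip_force": 25
}}

```text
t: 33.45
tool_pos: [0.5654, 0.2026, 0.1222]
tool_rot: [-2.212, -2.214, 0.013]
contact_force: [-1.0, -0.3, 3.6]
opening: 0.0155
grip_force: 25.8
```

```bash
python3 -c "
from h import *
go(.565,.2022,.12,0)"
```

```text
t 33.45 pos [0.5654 0.2026 0.1222] psi 0.1 zax [-0.014  0.002 -1.   ] open 0.0155 shift [-0.0004 -0.0004  0.0022] turn 0.001 q [0.22 0.18 1.8  0.01 1.18 0.22] F [-1.  -0.3  3.6]
```

Request:
{"name": "drive_tool", "arguments": {
  "rows": [
    [[-0.00019, 0.00545, 0], 0.0703],
    [[-0.00019, 0.00545, 0], 0.0703],
    [[-0.00019, 0.00545, 0], 0.0703],
    [[-0.00019, 0.00545, 0], 0.0703],
    [[-0.00019, 0.00545, 0], 0.0703],
    [[-0.00019, 0.00545, 0], 0.0703],
    [[-0.00019, 0.00545, 0], 0.0703],
    [[-0.00019, 0.00545, 0], 0.0703],
    [[-0.00019, 0.00545, 0], 0.0703],
    [[-0.00019, 0.00545, 0], 0.0703]
  ]
}}

```text
t: 34.45
tool_pos: [0.6151, 0.1827, 0.122]
tool_rot: [-2.846, -1.316, 0.026]
contact_force: [-6.4, -6.5, 10.7]
opening: 0.0152
grip_force: 26.4
```

Request:
{"name": "drive_tool", "arguments": {
  "rows": [
    [[-0.00019, 0.00545, 0], 0.0703],
    [[-0.00019, 0.00545, 0], 0.0703],
    [[-0.00019, 0.00545, 0], 0.0703],
    [[-0.00019, 0.00545, 0], 0.0703],
    [[-0.00019, 0.00545, 0], 0.0703],
    [[-0.00019, 0.00545, 0], 0.0703],
    [[-0.00019, 0.00545, 0], 0.0703],
    [[-0.00019, 0.00545, 0], 0.0703],
    [[-0.00019, 0.00545, 0], 0.0703],
    [[-0.00019, 0.00545, 0], 0.0703]
  ]
}}

```text
t: 35.45
tool_pos: [0.6398, 0.1371, 0.1217]
tool_rot: [-3.129, -0.257, 0.036]
contact_force: [-14.6, -2.7, 15.5]
opening: 0.0153
grip_force: 26.4
```

```bash
python3 -c "
from h import *
go(.5645+.0776*np.cos(np.radians(-31)),.125-.0776*np.sin(np.radians(31)),.1222,-121)
o=ctrl.get_obs();p=o['tool_pos'][:2]-[.5645,.125];print(np.hypot(*p),np.degrees(np.arctan2(p[1],p[0])))"
```

```text
t 35.45 pos [0.6398 0.1371 0.1217] psi -80.6 zax [-0.023  0.    -1.   ] open 0.0153 shift [-0.0171  0.0499 -0.0003] turn 0.705 q [0.1  0.3  1.66 0.   1.21 1.5 ] F [-14.6  -2.7  15.5]
0.07624192932699242 9.13671173651259
```

Radial and vertical load is building up. I ease inward and upward while continuing.

Request:
{"name": "drive_tool", "arguments": {
  "rows": [
    [[-0.0012, 0, -0.001], 0],
    [[-0.001, 0, -0.001], 0],
    [[-0.0002, 0.0053, 0], 0.0703],
    [[-0.0002, 0.0053, 0], 0.0703],
    [[-0.0002, 0.0053, 0], 0.0703],
    [[-0.0002, 0.0053, 0], 0.0703],
    [[0, 0, 0], 0]
  ]
}}

```text
t: 36.15
tool_pos: [0.6395, 0.1156, 0.122]
tool_rot: [-3.136, 0.181, 0.027]
contact_force: [-3.3, -1.8, 5.6]
opening: 0.0154
grip_force: 25.3
```

```bash
python3 -c "
from h import *
go(.5645+.0776*np.cos(np.radians(-31)),.125-.0776*np.sin(np.radians(31)),.1222,-121)
o=ctrl.get_obs();p=o['tool_pos'][:2]-[.5635,.1255];print(np.hypot(*p),np.degrees(np.arctan2(p[1],p[0])))"
```

```text
t 36.15 pos [0.6395 0.1156 0.122 ] psi -96.6 zax [-0.017  0.001 -1.   ] open 0.0154 shift [-0.0049  0.0314 -0.0001] turn 0.426 q [0.06 0.29 1.67 0.   1.2  1.75] F [-3.3 -1.8  5.6]
0.07661521372816736 -7.389407727948392
```

Request:
{"name": "drive_tool", "arguments": {
  "rows": [
    [[-0.0003, 0.0053, 0], 0.071],
    [[-0.0003, 0.0053, 0], 0.071],
    [[-0.0003, 0.0053, 0], 0.071],
    [[-0.0003, 0.0053, 0], 0.071],
    [[-0.0003, 0.0053, 0], 0.071],
    [[-0.0003, 0.0053, 0], 0.071],
    [[0, 0, 0], 0],
    [[0, 0, 0], 0]
  ]
}}

```text
t: 36.95
tool_pos: [0.6292, 0.0864, 0.1221]
tool_rot: [3.026, -0.835, -0.024]
contact_force: [-1.9, -2.6, 4.2]
opening: 0.0155
grip_force: 25.4
```

```bash
python3 -c "
from h import *
go(.5645+.0776*np.cos(np.radians(-31)),.125-.0776*np.sin(np.radians(31)),.1222,-121)
o=ctrl.get_obs();R=Ro.from_rotvec(o['tool_rot']).as_matrix();p=(o['tool_pos']+R[:,2]*.054)[:2]
for c in ([.5645,.125],[.5635,.1255],[.5627,.1264]): print(np.hypot(*(p-c)),np.degrees(np.arctan2(*(p-c)[::-1])))"
```

```text
t 36.95 pos [0.6292 0.0864 0.1221] psi -120.9 zax [-0.015  0.001 -1.   ] open 0.0155 shift [ 0.0022  0.0002 -0.0001] turn 0.002 q [0.02 0.25 1.71 0.   1.19 2.13] F [-1.9 -2.6  4.2]
0.07462756980403552 -31.118646473929218
0.07574212673559211 -31.05150130756937
0.07689255265394482 -31.318551001357772
```

The lever is at −31°, the locked mark's direction. I release, back off upward and to the side, then look.

Request:
{"name": "drive_tool", "arguments": {
  "rows": [
    [[0, 0, 0], 0],
    [[0, 0, 0], 0],
    [[0, 0, 0], 0],
    [[0, 0, -0.02], 0],
    [[0, 0, -0.03], 0],
    [[0, 0, -0.04], 0],
    [[0, 0.04, -0.02], 0],
    [[0, 0.045, 0], 0],
    [[0, 0.045, 0], 0],
    [[0, 0.045, 0], 0]
  ],
  "jaw": 0.6
}}

```text
t: 37.95
tool_pos: [0.5395, -0.0646, 0.233]
tool_rot: [3.025, -0.837, -0.025]
contact_force: [0.0, -0.5, -0.7]
opening: 0.0343
grip_force: 0.0
```

Request:
{"name": "drive_tool", "arguments": {
  "rows": [
    [[0, 0.045, 0], 0],
    [[0, 0.045, 0], 0],
    [[0, 0.045, 0], 0],
    [[0, 0, 0], 0]
  ]
}}

```text
t: 38.35
tool_pos: [0.4689, -0.1827, 0.2337]
tool_rot: [3.021, -0.847, -0.026]
contact_force: [0.9, 0.9, -0.1]
opening: 0.0344
grip_force: 0.0
```

```bash
python3 - <<'E'
from h import *
go(.5,-.1,.25)
d=grab('top','t9.png');s=grab('side','s9.png')
A=cv2.resize(d['image'][140:240,215:315],(400,400),interpolation=cv2.INTER_CUBIC)
B=cv2.resize(s['image'][130:230,270:370],(400,400),interpolation=cv2.INTER_CUBIC)
cv2.imwrite('pics/c9.png',np.hstack([A,B]))
E
```

```text
t 38.35 pos [ 0.4689 -0.1827  0.2337] psi -121.3 zax [-0.017  0.001 -1.   ] open 0.0344 shift [-0.0167 -0.0867 -0.0167] turn None q [-0.52 -0.18  1.96 -0.01  1.38  1.6 ] F [ 0.9  0.9 -0.1]
```

View pics/c9.png

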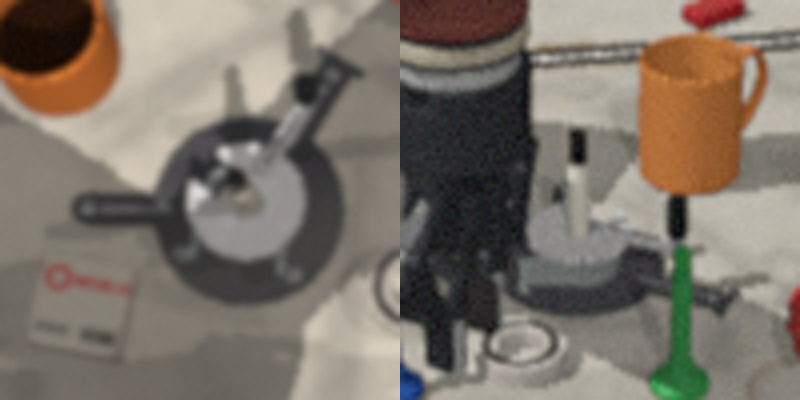

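```bash
python3 - <<'E'
from h import *
d=grab('top');s=grab('side')
px=lambda u,v:(215+u/4-.4,140+v/4-.4);sp=lambda u,v:(270+u/4-.4,130+v/4-.4)
c=np.array([.5627,.1264])
for n,q,z in [('knob',(304,88),.06),('lever',(280,143),.041)]:
    p=onz(d,*px(*q),z);print(n,p.round(4),np.hypot(*(p[:2]-c)),np.degrees(np.arctan2(*(p[:2]-c)[::-1])))
X=lambda z:[.5627,.1264,z]
for z in(.035,.1,.114):
    u,v=proj(d,X(z));a,b=proj(s,X(z));print(z,'expected top crop',(u-215+.4)*4,(v-140+.4)*4,'side crop',(a-270+.4)*4,(b-130+.4)*4)
E
```

```text
knob [0.6295 0.0891 0.06  ] 0.07645652531364512 -29.17583407160204
lever [0.5987 0.1046 0.041 ] 0.042062685953806994 -31.226261452622495
0.035 expected top crop 244.9190719226145 201.12665870843406 side crop 176.60380557261973 226.73085632373326
0.1 expected top crop 237.51513804287637 180.85221893159084 side crop 175.53026071458984 147.78976375116846
0.114 expected top crop 235.81870884758072 176.20683012688752 side crop 175.29074733435286 130.17759991821183
```

The lever lies over the locked ear at about −30 ± 1°. The marker's cap is at side crop (178,130) against (175,130) expected for the seat's axis, so it stands upright and centred, and the bystanders in view are unmoved. I hand in the job.

```bash
python3 -c "
from station import ctrl
print(ctrl.finish_job())"
```

```text
the job is handed in; nothing more can be done
None
```

The marker stands upright in the middle of the dock's seat with the collar at its locked mark, the arm is clear, and I handed the job in at about 38 s; the hand-in gave no verdict.

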